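Shut the two cover locks of a terminal box with the crossbar key

TASK

Shut the cover of the grey terminal box with the crossbar key that lies on its rest: stand the key upright on the left lock's square stud and let go of it, take it afresh by its crossbar and turn the left lock clockwise fully home against its stop. Then carry the key to the right lock, turn that one clockwise fully home too, and leave the key standing upright, fully seated, on the right lock. Do not push the bottle, the tape roll or the petri dish about.

Things in the scene. Friction and masses are not known exactly. Their poses are not given: they have to be found in the camera images.
- key: Steel key with a black crossbar, 136 mm long, 0.14 to 0.28 kg. Origin: middle of its socket's open end; z towards the crossbar, y along the crossbar. Socket 28 mm square outside (sides along x and y), 36 mm long, hole 18 mm square and 24 mm deep: 1 mm play a side on a stud, 0.13 rad free turn either way. Seated, its end stands on the flange (origin at the seat point); it then stays upright when let go.
- key_bar (a point): Middle of the key's crossbar (68 mm along the key's y, 16 x 16 mm thick), 128 mm from the key's origin.
- key_shank (a point): A point on the axis of the key's square shank, 80 mm from the key's origin. The shank is 14 mm thick, sides along the key's x and y, from 36 to 120 mm. At the start the key lies level on its rest, its x axis straight up and its axis 45 mm above the worktop.
- key_rest: Grey fixed rest, base 160 x 64 x 8 mm, origin under its middle. The key lies along its x, crossbar at the -x end (towards the robot, up to 0.6 rad off), on two saddles: at x = +45 mm under the socket (socket's end at +62 mm), and at -45 mm, 9 mm thick; cheeks no higher than the key's axis. From x = -38 to +26 mm the shank is free, 37 mm of air below its axis.
- terminal_box: Grey metal box, fixed, 154 x 204 x 56 mm with a bare metal cover; origin under its middle, x towards its three cable glands at the back, y to its left.
- lock_left_seat (a point): The left front cover lock: round steel flange 38 mm across with a square stud 16 mm wide on it, standing 16 mm above the flange, its top 5 mm tapered in to 10 mm. This point: middle of the flange's upper face, 62 mm above the worktop, 35 mm to -x and 62 mm to +y of the middle of the box; z up, x and y square to the stud's sides and turning with it; a small pointer on the flange at +x.
- lock_right_seat (a point): The right rear cover lock: round steel flange 38 mm across with a square stud 16 mm wide on it, standing 16 mm above the flange, its top 5 mm tapered in to 10 mm. This point: middle of the flange's upper face, 62 mm above the worktop, 35 mm to +x and 62 mm to -y of the middle of the box; z up, x and y square to the stud's sides and turning with it; a small pointer on the flange at +x.
- lock_left (a joint): The left lock's turn, rad: 0 = fully open (pointer along the box's +x), grows clockwise seen from above, 1.6 = shut against its stop (pointer to the box's -y). Starts between 0 and 0.35; friction about 0.1 N m; stays where it is left.
- lock_right (a joint): The right lock's turn, rad: 0 = fully open (pointer along the box's +x), grows clockwise seen from above, 1.6 = shut against its stop (pointer to the box's -y). Starts between 0 and 0.35; friction about 0.1 N m; stays where it is left.
- bottle_100: Small bottle with a red cap, 56 x 56 x 109 mm, loose; origin under its middle. Leave it alone.
- label_tape: Roll of tape lying flat, 66 mm across, 19 mm high, loose; origin under its middle. Leave it alone.
- petri_1: Petri dish, 61 mm across, 15 mm high, loose; origin under its middle. Leave it alone.

How it is judged:
By the outcome, as a careful person would: the job done as asked, in the order asked, and still so for the second after the job is handed in, with the robot touching nothing.
It also fails if it takes over 54 s, if anything falls off the work surface, if the arm or the gripper's body presses on something with over 40 N, if the wrist force passes 120 N, or if a joint passes its speed limit or range.

ROBOT

A 6-joint arm with a two-finger parallel gripper is mounted at the origin on a cart in front of the work surface, level with it; the furniture and walls round the work are solid. World frame = base frame: x ahead of the robot, y to its left, z up, the work surface at z = 0. Lengths are in m, angles in rad, forces in N, time in s.
With the tool pointing down it reaches from about 0.3 to 0.875 m from the base axis. Payload 6.4 kg.
Tool frame: the origin (TCP) lies between the finger pads; the fingertips stand 19 mm ahead of it and the grasp point (between the pads) is the TCP (ctrl.tips_ahead is the z of the fingertips in the tool frame, in m); z points along the fingers, y is the line along which they close (so a half turn about z gives the same grasp; the last joint's range is limited). The gripper opens to 85 mm and grips with 20 to 120 N. Pads are 22 mm wide; open, the fingers measure 114 mm over their backs; the gripper's body (76 mm by 85 mm) begins 54 mm behind the grasp point. The pads swing forward as they close: fully open they stand 13 mm farther back than shut.
Start: joints at [-1.528, 0.181, 1.607, -0, 1.354, -0.206], TCP at [0.142, -0.557, 0.25] pointing down, gripper open.
Joint ranges: [-2.99, 2.99], [-0.89, 2.07], [0.3, 2.58], [-1.14, 4.28], [0, 2.63], [-3.12, 3.12]. Speed limits (rad/s): [2.57, 2.57, 3.01, 3.14, 3.14, 3.14].

INTERFACE

Orientations are given as a unit quaternion [w, x, y, z].
In Python, from bench import readout, vision, ctrl gives the robot as it stands.
- The arm moves only by the tool play_rows, never from a script. Its arguments are lists of equal length, an entry for each row: "xyz": the shift along the tool's x, y, z in mm, a list of three; "rot": the turn, a rotation vector about the tool's x, y, z in rad, a list of three; "grip": the opening, from 0 (shut) to 1 (fully open). In form: {"xyz": [[x, y, z], ...], "rot": [[rx, ry, rz], ...], "grip": [grip, ...]}. A call has exactly 10 rows; each row is the pose to reach, as a shift and turn from the pose commanded when the call began, along the tool's axes at that moment; what a row does not reach only later rows make up. A row lasts 1/8 s, in which the tool goes at most 62.5 mm and 10.7 degrees, less where a joint would pass 70% of its speed; a pose out of reach is approached as far as the arm can. A call with a gripper value outside its range is refused whole. The fingers move at their own pace and stop on an object; the grip force is fixed at half the most. Time passes only in rows, so rows that repeat a pose let the fingers close, or fill a call up. It gives the time, the measured TCP pose, the force, the opening and the grip force at its end, in the units of the state.
- readout.get_obs(): the state, without advancing time (a new reading comes with each control period).
- vision.camera(name): name is "scene" or "top" or "wrist"; returns a dict with "color" (384x512x3 uint8, red, green, blue), "depth" (384x512 float32, m along the optical axis (not along the pixel's ray), 0 where there is no reading), "camera_matrix" (3x3 intrinsics, pixels), "extrinsics" (4x4, takes a point from camera to world coordinates); the wrist camera has in their place "hand_eye" (4x4, takes a point from camera to tool coordinates, whose origin is the TCP and whose axes are the flange's). Camera axes: x right, y down, z forward; pixel columns grow to the right and rows downward; lengths in m; the calibration is good to about 2 mm. A picture is of the moment at which its call begins: read the wrist's pose just before it.
- ctrl.hand_in(): hands the job in; it is judged then, once.
The state is a dict: "time_s": time; "q": joint angles; "dq": joint speeds; "joint_efforts": joint torques, N m; "eef_pos": TCP position; "eef_rot": TCP orientation; "wrist_force": force on the tool from outside, world axes, zero at the start; "torque": the same for the moment, N m; "opening": opening from 0.0 (shut) to 1.0 (fully open); "grasp_force": force on a finger pad.
Only numpy, scipy, OpenCV 4.12 (cv2) and the standard library are available. Lean on these libraries where they do the work, as an engineer would, in place of code of your own. Each camera call takes 0.05 s, during which the arm holds its last target. There are 200 camera calls.

## Working session

There is one attempt and no reset: what is moved stays moved. The work goes in short steps, Python scripts to look and compute and a tool call to move; the robot and the scene stay as the last step left them, time stands still between calls to the robot, and variables do not carry over. Pictures are saved under pics/ and viewed, at most 10 in all, crops included, and the job is handed in when it is done.

Besides the shell and the picture viewer there is one more tool, called after "Request:" by a JSON object that holds its "fn" and its "kwargs", one argument or row to a line. play_rows: Moves the arm, as the interface text tells. Its arguments: {"type":"object","properties":{"xyz":{"type":"array","items":{"type":"array","items":{"type":"number"}}},"rot":{"type":"array","items":{"type":"array","items":{"type":"number"}}},"grip":{"type":"array","items":{"type":"number"}}},"required":["xyz","rot","grip"]}

```bash
mkdir -p pics; python3 - <<'E'
from bench import readout, vision, ctrl
import numpy as np, cv2
o=readout.get_obs();print(o)
for n in ["top","scene"]:
    c=vision.camera(n);np.savez(f'{n}.npz',**c)
    cv2.imwrite(f'pics/{n}0.png',cv2.resize(c['color'][:,:,::-1],(800,600)))
    print(n,c['camera_matrix'],c['extrinsics'])
E
```

```text
{'time_s': 0.0, 'q': array([-1.52830687e+00,  1.81537343e-01,  1.60797043e+00, -2.38483278e-05,
        1.35380282e+00, -2.06284355e-01]), 'dq': array([-0.0005327 ,  0.00019675, -0.00073691,  0.00179228,  0.00032219,
        0.00119967]), 'joint_efforts': array([-5.09381891e-05, -4.44877553e+01, -3.51339626e+01, -3.99041346e-04,
        8.85523448e-03,  3.17187897e-06]), 'eef_pos': array([ 0.14157094, -0.55677969,  0.24940436]), 'eef_rot': array([-8.57046382e-04,  9.92273232e-01,  1.24068910e-01,  5.86657855e-05]), 'wrist_force': array([-0.11387891, -0.10389016, -0.01465403]), 'torque': array([ 0.03549723, -0.03284049, -0.02593558]), 'grasp_force': 0.0, 'opening': 1.0019980225313863}
top [[435.4846423    0.         255.3352602 ]
 [  0.         435.4846423  198.91321039]
 [  0.           0.           1.        ]] [[-0.00545082 -0.99877857  0.0491087   0.50706097]
 [-0.99971969  0.00657429  0.02274489  0.15443416]
 [-0.02303996 -0.04897096 -0.99853443  1.37213248]
 [ 0.          0.          0.          1.        ]]
scene [[380.88089831   0.         261.78817549]
 [  0.         380.88089831 200.45262145]
 [  0.           0.           1.        ]] [[-0.82502149 -0.38385771  0.41472014  0.06391781]
 [-0.56508819  0.56540907 -0.6008227   0.88000844]
 [-0.0038561  -0.73004509 -0.6833881   0.90310398]
 [ 0.          0.          0.          1.        ]]
```

View pics/top0.png

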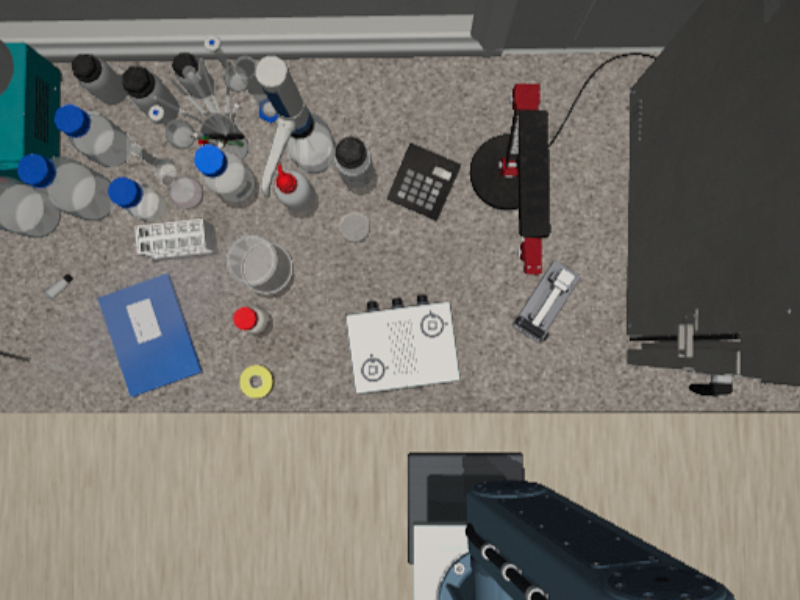

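View pics/scene0.png

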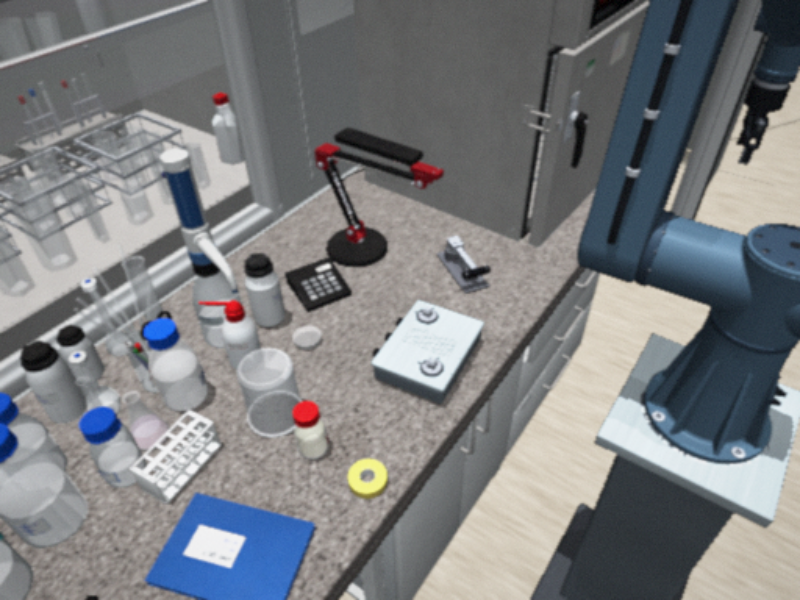

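The top view shows the box with its corners at about (347,315), (449,302), (459,380) and (357,392). The left lock is at (373,370) and the right at (432,325). The key lies on its rest with the crossbar at (530,330) and the socket end at (565,270). The lamp head stands just behind it at (533,180-260).

```bash
cat > h.py <<'E'
import numpy as np, cv2
from scipy.spatial.transform import Rotation as R
def T(c,o=None):
    if 'extrinsics' in c: return c['extrinsics']
    q=o['eef_rot'];M=np.eye(4);M[:3,:3]=R.from_quat([q[1],q[2],q[3],q[0]]).as_matrix();M[:3,3]=o['eef_pos'];return M@c['hand_eye']
def ray(c,E,u,v,z):
    K=c['camera_matrix'];d=E[:3,:3]@np.array([(u-K[0,2])/K[0,0],(v-K[1,2])/K[1,1],1]);t=(z-E[2,3])/d[2];return E[:3,3]+t*d
def cloud(c,E):
    K=c['camera_matrix'];h,w=c['depth'].shape;v,u=np.mgrid[:h,:w];d=c['depth']
    P=np.stack([(u-K[0,2])/K[0,0]*d,(v-K[1,2])/K[1,1]*d,d],-1);return P@E[:3,:3].T+E[:3,3]
E
python3 - <<'E'
from h import *
np.set_printoptions(precision=4,suppress=True)
c=dict(np.load('top.npz'));E=T(c);s=0.64
for n,(u,v),z in [('b1',(347,315),.056),('b2',(449,302),.056),('b3',(459,380),.056),('b4',(357,392),.056),('L',(373,370),.062),('Rr',(432,325),.062),('key bar',(531,328),.045),('sock',(566,268),.06)]:
    print(n,ray(c,E,u*s,v*s,z))
P=cloud(c,E)
# rough heights
for (u,v) in [(533,90),(533,140),(533,200),(533,230),(533,255),(533,268),(500,190),(545,300),(245,320),(700,200),(640,340),(685,340),(710,385)]:
    print((u,v),P[int(v*s),int(u*s)])
crop=c['color'][150:235,320:380,::-1]; a=cv2.resize(crop,None,fx=7,fy=7,interpolation=cv2.INTER_CUBIC)
crop=c['color'][180:260,215:300,::-1]; b=cv2.resize(crop,(425,595),interpolation=cv2.INTER_CUBIC)
b=cv2.resize(crop,None,fx=4.5,fy=4.5,interpolation=cv2.INTER_CUBIC)
im=np.zeros((595,420+383,3),np.uint8);im[:595,:420]=a[:595];im[:b.shape[0],420:420+b.shape[1]]=b[:, :383]
cv2.imwrite('pics/crop1.png',im[:,:800])
E
```

```text
b1 [0.5643 0.2853 0.056 ]
b2 [0.5882 0.0875 0.056 ]
b3 [0.4378 0.0696 0.056 ]
b4 [0.4155 0.2662 0.056 ]
L [0.4579 0.2348 0.062 ]
Rr [0.5437 0.1208 0.062 ]
key bar [ 0.5372 -0.0717  0.045 ]
sock [ 0.652 -0.138  0.06 ]
(533, 90) [ 0.9294 -0.0446  0.2561]
(533, 140) [ 0.8277 -0.0331  0.3138]
(533, 200) [ 0.7318 -0.0322  0.3107]
(533, 230) [ 0.6843 -0.0308  0.3145]
(533, 255) [ 0.6478 -0.0339  0.2938]
(533, 268) [ 0.628  -0.0337  0.2933]
(500, 190) [ 0.8154 -0.0179  0.0231]
(545, 300) [ 0.5941 -0.1048  0.0047]
(245, 320) [0.5563 0.4737 0.1072]
(700, 200) [ 0.7158 -0.265   0.3742]
(640, 340) [ 0.5143 -0.2618  0.0988]
(685, 340) [ 0.5128 -0.2722  0.2847]
(710, 385) [ 0.4448 -0.2845  0.3429]
```

View pics/crop1.png

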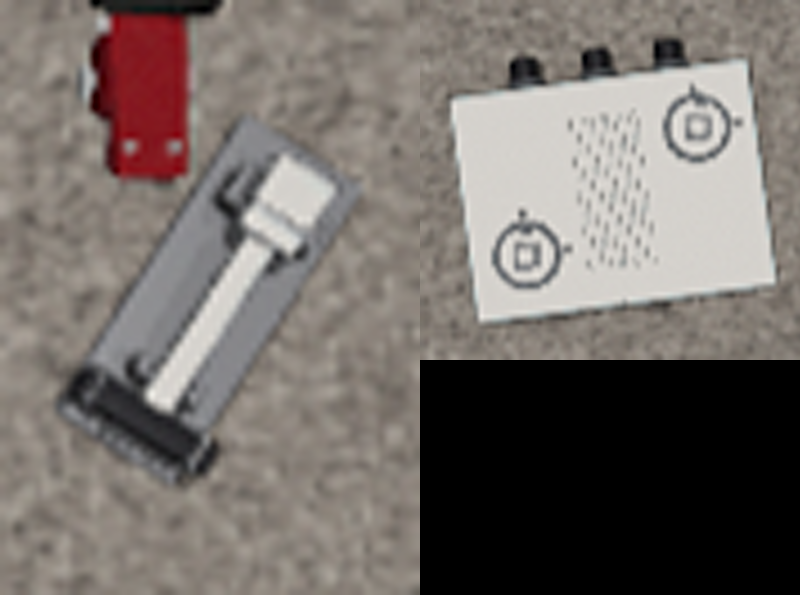

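The crop shows the key's socket end at upper right (310,167) and its crossbar at lower left. Both locks have their pointers near 12 o'clock. I'll go to a viewing pose, keeping clear of the cabinet.

Request:
{"fn": "play_rows", "kwargs": {
  "xyz": [
    [20,-30,-10],
    [55,-80,-20],
    [90,-130,-30],
    [122,-180,-40],
    [155,-230,-50],
    [188,-280,-60],
    [220,-325,-75],
    [245,-360,-85],
    [260,-384,-90],
    [260,-384,-90]
  ],
  "rot": [
    [0,0,0],
    [0,0,0],
    [0,0,0],
    [0,0,0],
    [0,0,0],
    [0,0,0],
    [0,0,0],
    [0,0,0],
    [0,0,0],
    [0,0,0]
  ],
  "grip": [1,1,1,1,1,1,1,1,1,1]
}}

```text
time_s: 1.35
eef_pos: [0.2994, -0.1199, 0.3406]
eef_rot: [0.0, 0.992, 0.126, 0.0]
wrist_force: [0.3, 0.6, 0.2]
opening: 0.997
grasp_force: 0.0
```

```bash
python3 - <<'E'
from bench import readout, vision, ctrl
from h import *
np.set_printoptions(precision=4,suppress=True)
o=readout.get_obs();c=vision.camera("wrist");print(o['eef_pos'],o['eef_rot'],o['q'],c['hand_eye'],c['camera_matrix'])
E=T(c,o)
for u,v in [(0,0),(511,0),(511,383),(0,383)]: print(ray(c,E,u,v,.06))
E
```

```text
[ 0.2994 -0.1199  0.3406] [0.0004 0.992  0.1261 0.0004] [-0.7548 -0.5234  2.0303  0.      1.6336  0.5631] [[-0.0007 -0.9654 -0.2607  0.0662]
 [ 1.     -0.0004 -0.0011  0.0002]
 [ 0.0009 -0.2607  0.9654 -0.1234]
 [ 0.      0.      0.      1.    ]] [[308.3175   0.     255.6602]
 [  0.     308.3175 191.8767]
 [  0.       0.       1.    ]]
[0.4075 0.2148 0.06  ]
[ 0.5557 -0.3603  0.06  ]
[ 0.0495 -0.6139  0.06  ]
[-0.1582  0.1924  0.06  ]
```

Request:
{"fn": "play_rows", "kwargs": {
  "xyz": [
    [25,-13,-2],
    [65,-35,-6],
    [105,-57,-10],
    [145,-79,-14],
    [180,-98,-18],
    [205,-112,-20],
    [218,-119,-20],
    [218,-119,-20],
    [218,-119,-20],
    [218,-119,-20]
  ],
  "rot": [
    [0,0,0.05],
    [0,0,0.13],
    [0,0,0.21],
    [0,0,0.29],
    [0,0,0.36],
    [0,0,0.41],
    [0,0,0.42],
    [0,0,0.42],
    [0,0,0.42],
    [0,0,0.42]
  ],
  "grip": [1,1,1,1,1,1,1,1,1,1]
}}

```text
time_s: 2.65
eef_pos: [0.4806, 0.0471, 0.3604]
eef_rot: [0.0, 0.996, -0.086, 0.0]
wrist_force: [0.1, -0.1, 0.2]
opening: 1.001
grasp_force: 0.0
```

```bash
python3 - <<'E'
from bench import readout, vision, ctrl
from h import *
import pickle
np.set_printoptions(precision=4,suppress=True)
o=readout.get_obs();c=vision.camera("wrist");print(o['eef_pos'],o['eef_rot'],o['q'])
pickle.dump((o,c),open('w1.pkl','wb'))
cv2.imwrite('pics/w1.png',cv2.resize(c['color'][:,:,::-1],(800,600),interpolation=cv2.INTER_CUBIC))
E
```

```text
[0.4806 0.0471 0.3604] [ 0.0001  0.9963 -0.0859  0.0001] [-0.1486 -0.1044  1.6818 -0.0002  1.5639  1.5943]
```

View pics/w1.png

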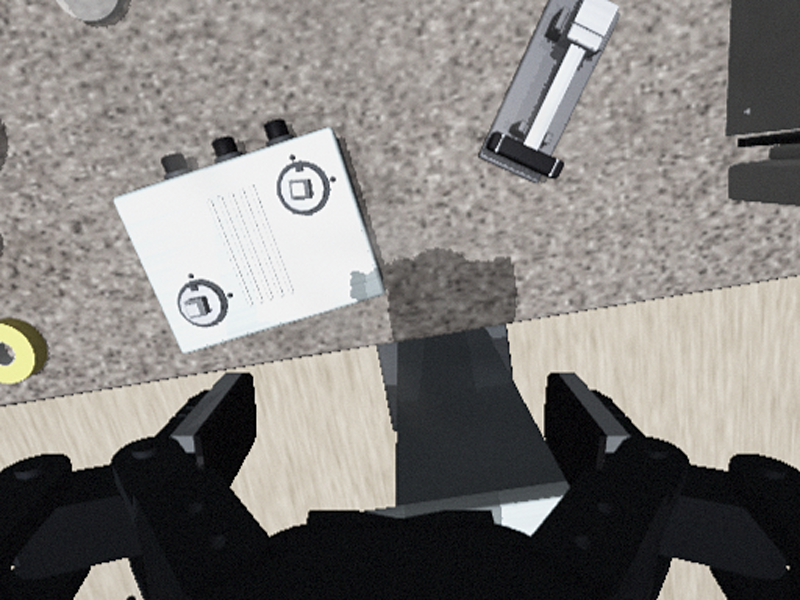

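The view shows the left lock ring at about (202,303), the right one at (303,187), and the key's crossbar at (525,155) with the shank running up to the socket at (593,25).

```bash
python3 - <<'E'
from h import *
import pickle
np.set_printoptions(precision=4,suppress=True)
o,c=pickle.load(open('w1.pkl','rb'));E=T(c,o);g=cv2.cvtColor(c['color'],cv2.COLOR_RGB2GRAY);s=.64
# shank: bright mask blob
m=(g>200).astype(np.uint8);m[:, :300]=0;m[110:]=0
n,l,st,ce=cv2.connectedComponentsWithStats(m);i=1+np.argmax(st[1:,4]);print(st[i])
pts=[]
for v in range(35,90,3):
    u=np.where(l[v]==i)[0]
    if len(u)>3: pts.append(ray(c,E,u.mean(),v,.052)[:2]); 
pts=np.array(pts);vx,vy,x0,y0=cv2.fitLine(pts.astype(np.float32),cv2.DIST_HUBER,0,.01,.01).ravel()
print('axis',x0,y0,'yaw deg',np.degrees(np.arctan2(vy,vx)))
d=np.array([vx,vy]); 
if d[0]<0:d=-d
a=np.array([x0,y0])
# crossbar: dark region
mb=(g<60).astype(np.uint8);mb[:, :300]=0;mb[:75]=0;mb[120:]=0;mb[:,375:]=0
n,l2,s2,c2=cv2.connectedComponentsWithStats(mb);j=1+np.argmax(s2[1:,4]);print('bar',s2[j],c2[j])
for z in (.045,.053): print('bar ctr',z,ray(c,E,*c2[j],z), 'along',(ray(c,E,*c2[j],z)[:2]-a)@d)
# bright boundary of shank at bar end
w=np.argwhere(l==i);pr=np.array([(ray(c,E,u,v,.053)[:2]-a)@d for v,u in w]);print('shank low end along',pr.min(), a+d*pr.min())
# socket shoulder: width jump
for v in range(5,40,3):
    u=np.where(l[v]==i)[0]
    if len(u): print(v,u.min(),u.max(),end=' | ')
t=lambda n:None
A=[]
for (u,v) in [(202,303),(303,187)]:
    x,y=int(u*s),int(v*s);A.append(cv2.resize(c['color'][y-25:y+25,x-25:x+25,::-1],(400,400),interpolation=cv2.INTER_CUBIC));print((x-25,y-25))
cv2.imwrite('pics/locks.png',np.hstack(A))
E
```

```text
[336  28  38  68 668]
axis 0.57322574 -0.09514859 yaw deg -33.3725
bar [311  85  45  28 541] [333.6137  98.597 ]
bar ctr 0.045 [ 0.5405 -0.0709  0.045 ] along -0.04062028195076681
bar ctr 0.053 [ 0.5406 -0.069   0.053 ] along -0.041609327726173206
shank low end along -0.03252773471923357 [ 0.5461 -0.0773]
29 365 368 | 32 364 373 | 35 362 372 | 38 361 371 | (104, 168)
(168, 94)
```

View pics/locks.png

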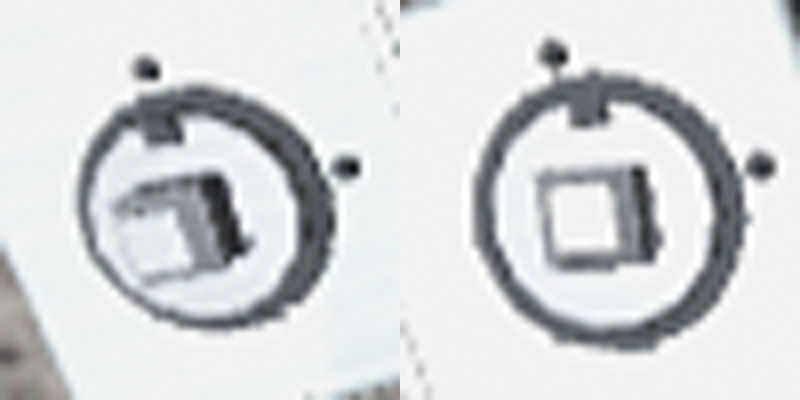

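The lock crops show both pointers near the "open" dots, turned slightly clockwise from them.

```bash
python3 - <<'E'
from h import *
import pickle
np.set_printoptions(precision=4,suppress=True)
o,c=pickle.load(open('w1.pkl','rb'));E=T(c,o)
deg=lambda d:np.degrees(np.arctan2(d[1],d[0]))
for n,(ox,oy),ctr,ptr,d1,d2 in [('L',(104,168),(195,212),(163,127),(147,70),(348,167)),('R',(168,94),(205,213),(188,108),(153,55),(360,165))]:
    f=lambda p,z:ray(c,E,ox+p[0]/8-.44,oy+p[1]/8-.44,z)
    C=f(ctr,.062);print(n,C,'ptr',deg(f(ptr,.062)-C),'dots',deg(f(d1,.057)-C),deg(f(d2,.057)-C))
s=.64
P=[ray(c,E,u*s,v*s,.056)[:2] for u,v in [(115,199),(331,128),(383,292),(184,352)]]
print('corners',P,'mid',np.mean(P,0),deg(P[1]-P[2]),deg(P[0]-P[3]),deg(P[0]-P[1])-90,deg(P[3]-P[2])-90)
a=np.radians(deg(P[1]-P[2])/2+deg(P[0]-P[3])/2);m=np.mean(P,0);Rm=np.array([[np.cos(a),-np.sin(a)],[np.sin(a),np.cos(a)]])
print(m+Rm@[-.035,.062],m+Rm@[.035,-.062])
E
```

```text
L [0.4616 0.2349 0.062 ] ptr 4.393080357361353 dots 7.699393433884142 -84.96386439416817
R [0.5455 0.1207 0.062 ] ptr -3.4368392029316075 dots 8.149407589523088 -83.1129230623461
corners [array([0.5642, 0.2844]), array([0.589 , 0.0868]), array([0.4419, 0.0695]), array([0.4166, 0.2659])] mid [0.5029 0.1766] 6.7227062991081645 7.117985533532606 7.164690586121409 7.33599138853954
[0.4607 0.234 ] [0.5451 0.1193]
```

```bash
cat >> h.py <<'E'
def ori(psi,a): # tool-x heading deg, tilt deg (+ = tool z leans towards tool x)
    return R.from_euler('z',psi,degrees=True)*R.from_matrix(np.diag([1,-1,-1.]))*R.from_euler('y',a,degrees=True)
def rel(p0,q0,P,Ro):
    r0=R.from_quat([q0[1],q0[2],q0[3],q0[0]]) if not isinstance(q0,R) else q0
    return np.round(r0.inv().apply(np.array(P)-p0)*1000,1),np.round((r0.inv()*Ro).as_rotvec(),3)
E
python3 - <<'E'
from h import *
from bench import readout
o=readout.get_obs();print(o['q'])
Ro=ori(-33.4,25);G=np.array([.5795,-.0993,.045]);pre=G-.1*Ro.as_matrix()[:,2]
print(pre,rel(o['eef_pos'],o['eef_rot'],pre,Ro))
E
```

```text
[-1.48330779e-01 -1.04335239e-01  1.68159052e+00 -1.47877593e-04
  1.56388325e+00  1.59451650e+00]
[ 0.5442178  -0.07603568  0.13563078] (array([ 83.6, 110.5, 224.9]), array([-0.09 ,  0.43 ,  0.404]))
```

Request:
{"fn": "play_rows", "kwargs": {
  "xyz": [
    [5,10,12],
    [17,25,40],
    [28,42,70],
    [40,58,100],
    [52,74,132],
    [63,88,162],
    [74,100,190],
    [81,108,214],
    [83.6,110.5,225],
    [83.6,110.5,225]
  ],
  "rot": [
    [-0.01,0.03,0.03],
    [-0.02,0.09,0.085],
    [-0.03,0.15,0.14],
    [-0.045,0.21,0.2],
    [-0.06,0.27,0.26],
    [-0.07,0.33,0.32],
    [-0.08,0.39,0.37],
    [-0.09,0.42,0.4],
    [-0.09,0.43,0.404],
    [-0.09,0.43,0.404]
  ],
  "grip": [1,1,1,1,1,1,1,1,1,1]
}}

```text
time_s: 3.95
eef_pos: [0.5436, -0.0754, 0.1344]
eef_rot: [0.062, 0.935, -0.28, 0.206]
wrist_force: [0.8, -0.8, -0.2]
opening: 1.0
grasp_force: 0.0
```

```bash
python3 - <<'E'
from bench import readout, vision, ctrl
from h import *
np.set_printoptions(precision=4,suppress=True)
o=readout.get_obs();c=vision.camera("wrist");print(o['eef_pos'],o['eef_rot'],o['q'])
print(rel(o['eef_pos'],o['eef_rot'],[.5795,-.0993,.045],ori(-33.4,25)))
E=T(c,o)
# project predicted key features
Ei=np.linalg.inv(E);K=c['camera_matrix'];im=c['color'][:,:,::-1].copy()
d=np.array([np.cos(np.radians(-33.4)),np.sin(np.radians(-33.4)),0]);G=np.array([.5795,-.0993,.045])
def pr(p):
    x=Ei[:3,:3]@p+Ei[:3,3];x=K@x;return x[:2]/x[2]
for s in (0,36,80,120):
    p=pr(G+d*(80-s)/1000+[0,0,.007 if s>=36 else .014]);print(s,p);cv2.circle(im,tuple(int(t) for t in p),2,(0,0,255),-1)
cv2.imwrite('pics/w2.png',cv2.resize(im,(800,600),interpolation=cv2.INTER_CUBIC))
E
```

```text
[ 0.5436 -0.0754  0.1344] [ 0.0624  0.9355 -0.2802  0.2061] [-0.2851  0.0695  2.0571 -0.219   0.6093  2.0219]
(array([ 1.5,  0.1, 99.2]), array([0.001, 0.002, 0.001]))
0 [256.036   89.2539]
36 [256.0355 138.3039]
80 [256.0577 196.0255]
120 [256.0793 251.9152]
```

View pics/w2.png

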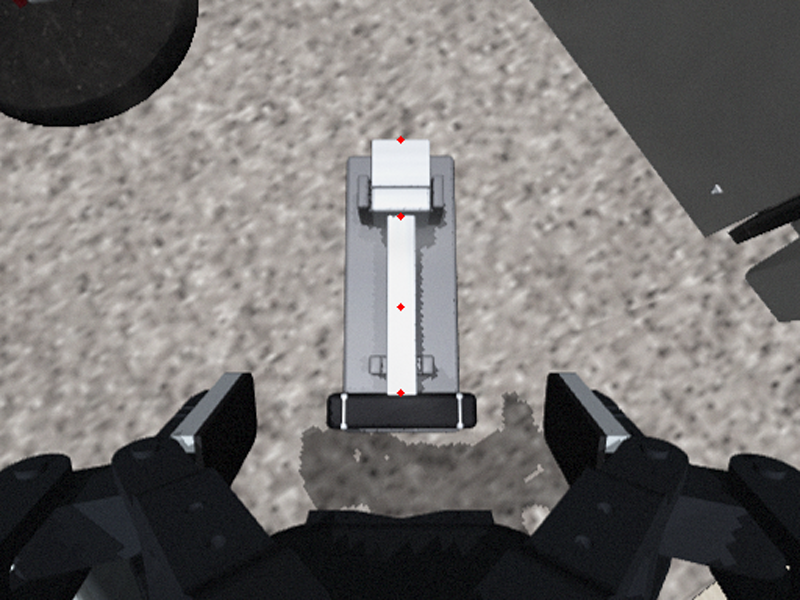

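The projected points sit right on the key, at (400,140), (400,215), (400,307) and (400,393). I'll go in and grip.

Request:
{"fn": "play_rows", "kwargs": {
  "xyz": [
    [0,0,10],
    [0.5,0,35],
    [1,0,60],
    [1.5,0,82],
    [1.5,0,95],
    [1.5,0,99],
    [1.5,0,99],
    [1.5,0,99],
    [1.5,0,99],
    [1.5,0,99]
  ],
  "rot": [
    [0,0,0],
    [0,0,0],
    [0,0,0],
    [0,0,0],
    [0,0,0],
    [0,0,0],
    [0,0,0],
    [0,0,0],
    [0,0,0],
    [0,0,0]
  ],
  "grip": [1,1,1,0.8,0.6,0.4,0,0,0,0]
}}

```text
time_s: 5.25
eef_pos: [0.5807, -0.0989, 0.0467]
eef_rot: [0.062, 0.935, -0.28, 0.208]
wrist_force: [-2.8, 1.1, 3.9]
opening: 0.153
grasp_force: 59.2
```

Request:
{"fn": "play_rows", "kwargs": {
  "xyz": [
    [0,0,0],
    [0,0,0],
    [-4,0,-9],
    [-13,0,-27],
    [-25,0,-54],
    [-42,0,-91],
    [-59,0,-127],
    [-70,0,-150],
    [-72,0,-154],
    [-72,0,-154]
  ],
  "rot": [
    [0,0,0],
    [0,0,0],
    [0,0,0],
    [0,0,0],
    [0,0,0],
    [0,0,0],
    [0,0,0],
    [0,0,0],
    [0,0,0],
    [0,0,0]
  ],
  "grip": [0,0,0,0,0,0,0,0,0,0]
}}

```text
time_s: 6.5
eef_pos: [0.4718, -0.0273, 0.1553]
eef_rot: [0.062, 0.935, -0.28, 0.208]
wrist_force: [0.2, 0.2, -1.2]
opening: 0.151
grasp_force: 60.0
```

```bash
python3 - <<'E'
from bench import readout, vision, ctrl
from h import *
np.set_printoptions(precision=4,suppress=True)
o=readout.get_obs();c=vision.camera("wrist");print(o['eef_pos'],o['q'],o['wrist_force'],o['torque'])
K=c['camera_matrix'];H=np.linalg.inv(c['hand_eye']);im=c['color'][:,:,::-1].copy()
k=R.from_euler('y',25,degrees=True).inv() # key-level frame -> tool
for s in (0,36,120):
    p=k.apply([(80-s)/1000,0,-(.007 if s>=36 else .014)]);x=K@(H[:3,:3]@p+H[:3,3]);x=x[:2]/x[2];print(s,x);cv2.circle(im,tuple(int(t) for t in x),2,(0,0,255),-1)
cv2.imwrite('pics/w3.png',cv2.resize(im,(800,600),interpolation=cv2.INTER_CUBIC))
P=ori(4.4,-65)
print(rel(o['eef_pos'],o['eef_rot'],[.40,.05,.26],ori(-15,-20)))
E
```

```text
[ 0.4718 -0.0273  0.1553] [-0.21   -0.144   2.2106 -0.2471  0.6798  2.1039] [ 0.1769  0.2147 -1.2147] [0.2248 0.2495 0.0055]
0 [255.9633  79.5419]
36 [256.0271 162.7098]
120 [256.2185 367.4913]
(array([ -48.6,  -25.1, -138.2]), array([ 0.015, -0.779, -0.328]))
```

View pics/w3.png

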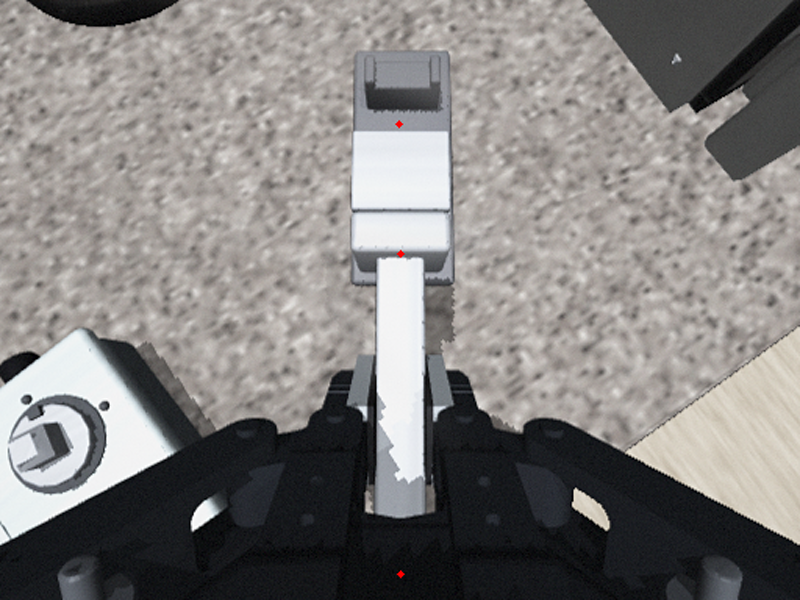

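The key is gripped straight; its socket end is at (401,130), about 1.5 mm short of the predicted (400,124). I'll measure its tilt in the grip from depth and plan the tilt to upright.

```bash
python3 - <<'E'
from bench import readout, vision, ctrl
from h import *
np.set_printoptions(precision=4,suppress=True)
o=readout.get_obs();c=vision.camera("wrist")
C=cloud(c,c['hand_eye'])
def fit(sl):
    p=C[sl].reshape(-1,3);p=p[(p[:,2]<.2)&np.isfinite(p).all(1)];m=np.median(p,0);p=p[np.abs(p[:,2]-m[2])<.03]
    A=np.c_[p[:,0],np.ones(len(p))];k=np.linalg.lstsq(A,p[:,2],rcond=None)[0];return m,len(p),np.degrees(np.arctan(k[0]))
print('socket',fit(np.s_[88:130,232:280])); print('shank',fit(np.s_[172:240,246:266]))
# endpoints of socket along rows
print(C[84:94,256]); print(C[126:140,256])
A=ori(-8,-20)
print(rel(o['eef_pos'],o['eef_rot'],[.38,.12,.27],A))
E
```

```text
socket (array([ 0.0661, -0.0001,  0.0175]), 2007, np.float64(25.134618609334265))
shank (array([ 0.025 , -0.0001,  0.0059]), 1353, np.float64(24.88251802938713))
[[0.0767 0.     0.0231]
 [0.0762 0.     0.022 ]
 [0.0758 0.     0.0228]
 [0.0754 0.     0.022 ]
 [0.0748 0.     0.0201]
 [0.0745 0.     0.0214]
 [0.074  0.     0.0207]
 [0.0736 0.     0.0205]
 [0.0731 0.     0.0205]
 [0.0727 0.     0.0209]]
[[ 0.0587 -0.      0.0139]
 [ 0.0583 -0.      0.0145]
 [ 0.0579 -0.      0.0131]
 [ 0.0575 -0.      0.0129]
 [ 0.057  -0.      0.0132]
 [ 0.0566 -0.      0.0131]
 [ 0.0561 -0.      0.0145]
 [ 0.0558 -0.      0.0125]
 [ 0.0553 -0.      0.013 ]
 [ 0.0549 -0.      0.0132]
 [ 0.0545 -0.      0.0127]
 [ 0.0541 -0.      0.0123]
 [ 0.0537 -0.      0.0117]
 [ 0.0533 -0.      0.0115]]
(array([ -94.5,  -72.7, -171. ]), array([ 0.02 , -0.772, -0.453]))
```

Request:
{"fn": "play_rows", "kwargs": {
  "xyz": [
    [-8,-6,-20],
    [-22,-17,-50],
    [-36,-28,-80],
    [-50,-39,-108],
    [-64,-50,-133],
    [-78,-60,-152],
    [-88,-68,-165],
    [-94.5,-72.7,-171],
    [-94.5,-72.7,-171],
    [-94.5,-72.7,-171]
  ],
  "rot": [
    [0,-0.03,-0.02],
    [0,-0.11,-0.06],
    [0.005,-0.22,-0.13],
    [0.01,-0.35,-0.2],
    [0.015,-0.48,-0.28],
    [0.02,-0.61,-0.36],
    [0.02,-0.71,-0.42],
    [0.02,-0.76,-0.45],
    [0.02,-0.772,-0.453],
    [0.02,-0.772,-0.453]
  ],
  "grip": [0,0,0,0,0,0,0,0,0,0]
}}

```text
time_s: 7.85
eef_pos: [0.3801, 0.1198, 0.2696]
eef_rot: [-0.012, 0.982, -0.069, -0.173]
wrist_force: [0.1, -0.0, -1.0]
opening: 0.154
grasp_force: 59.9
```

```bash
cat >> h.py <<'E'
KO=np.array([.0713,0,.0352]) # key origin in tool (first grasp)
E
python3 - <<'E'
from bench import readout
from h import *
np.set_printoptions(precision=4,suppress=True)
o=readout.get_obs();print(o['eef_pos'],o['q'])
Ro=ori(4.4,-65);t=np.array([.461,.2345,.062+.016+.035])-Ro.apply(KO)
print(t,rel(o['eef_pos'],o['eef_rot'],t,Ro),Ro.apply([.906,0,.4226]))
E
```

```text
[0.3801 0.1198 0.2696] [-0.0254 -0.006   1.8061  0.039   1.6887  1.6841]
[0.4628 0.2346 0.1925] (array([  88.1, -125.4,   49.9]), array([-0.15 , -0.782, -0.165])) [-0.0001 -0.     -0.9997]
```

Request:
{"fn": "play_rows", "kwargs": {
  "xyz": [
    [6,-9,2],
    [19,-27,7],
    [33,-46,14],
    [46,-66,22],
    [60,-86,31],
    [73,-104,40],
    [83,-118,47],
    [88,-125.4,50],
    [88,-125.4,50],
    [88,-125.4,50]
  ],
  "rot": [
    [-0.01,-0.05,-0.01],
    [-0.03,-0.17,-0.035],
    [-0.055,-0.3,-0.06],
    [-0.08,-0.43,-0.09],
    [-0.105,-0.55,-0.115],
    [-0.13,-0.67,-0.14],
    [-0.145,-0.75,-0.16],
    [-0.15,-0.782,-0.165],
    [-0.15,-0.782,-0.165],
    [-0.15,-0.782,-0.165]
  ],
  "grip": [0,0,0,0,0,0,0,0,0,0]
}}

```text
time_s: 9.1
eef_pos: [0.4625, 0.2349, 0.1936]
eef_rot: [0.02, 0.843, 0.033, -0.536]
wrist_force: [-0.2, -0.4, -0.5]
opening: 0.152
grasp_force: 60.0
```

```bash
python3 - <<'E'
from bench import readout, vision, ctrl
from h import *
np.set_printoptions(precision=4,suppress=True)
o=readout.get_obs();c=vision.camera("wrist");print(o['eef_pos'],o['q'],o['wrist_force'])
r=R.from_quat([o['eef_rot'][i] for i in (1,2,3,0)])
ko=o['eef_pos']+r.apply(KO);print('key origin',ko,'axis',r.apply([-.906,0,-.4226]),'err',np.degrees((ori(4.4,-65).inv()*r).as_rotvec()))
E=T(c,o);Ei=np.linalg.inv(E);K=c['camera_matrix'];im=c['color'][:,:,::-1].copy()
def pr(p):
    x=K@(Ei[:3,:3]@p+Ei[:3,3]);return x[:2]/x[2]
L=np.array([.461,.2345,.062])
for p,col in [(ko,(0,0,255)),(L+[0,0,.016],(255,0,0)),(L,(0,160,0)),(L+[.019,0,0],(0,160,0)),(L+[0,.019,0],(0,160,0)),(L-[0,.019,0],(0,160,0))]:
    x=pr(p);print(x);cv2.circle(im,tuple(int(round(t)) for t in x),2,col,-1)
cv2.imwrite('pics/w4.png',cv2.resize(im,(800,600),interpolation=cv2.INTER_CUBIC))
np.savez('w4.npz',E=E,**c)
E
```

```text
[0.4625 0.2349 0.1936] [0.1832 0.8487 1.1289 0.1283 2.2899 1.7006] [-0.1755 -0.4149 -0.5086]
key origin [0.4609 0.2348 0.1141] axis [-0.0021 -0.0005  0.9997] err [ 0.005   0.1273 -0.0176]
[255.7153  97.7324]
[256.3508  32.2315]
[256.3756   4.8434]
[259.596  -26.7574]
[219.8198   2.6539]
[292.2931   6.9946]
```

View pics/w4.png

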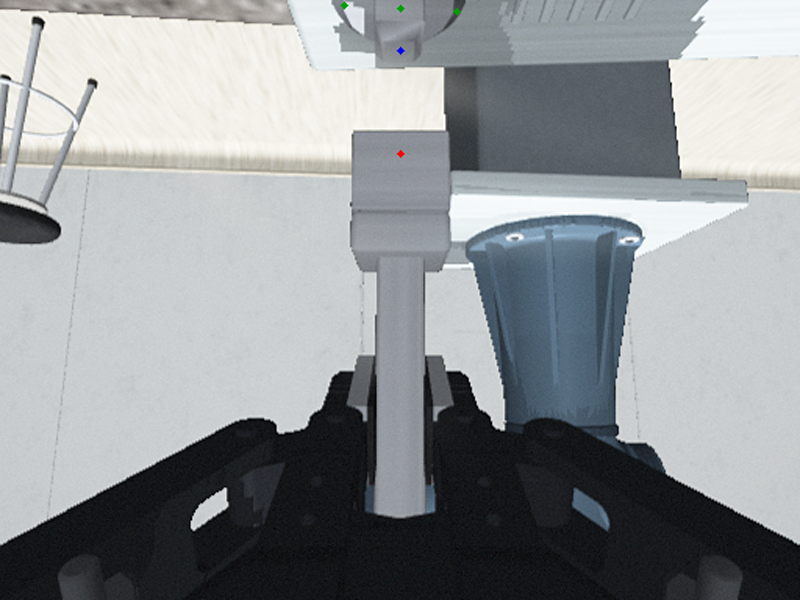

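The key stands upright with its socket end at (400,132), in line with the left stud at (400,50). I'll lower it along its own axis.

Request:
{"fn": "play_rows", "kwargs": {
  "xyz": [
    [5,0,2.5],
    [14,0,6.5],
    [23,0,10.5],
    [29,0,13.5],
    [32,0,15],
    [34,0,16],
    [36.3,0,17],
    [38,0,17.8],
    [39,0,18.2],
    [39,0,18.2]
  ],
  "rot": [
    [0,0,0],
    [0,0,0],
    [0,0,0],
    [0,0,0],
    [0,0,0],
    [0,0,0],
    [0,0,0],
    [0,0,0],
    [0,0,0],
    [0,0,0]
  ],
  "grip": [0,0,0,0,0,0,0,0,0,0]
}}

```text
time_s: 10.4
eef_pos: [0.4623, 0.2353, 0.1502]
eef_rot: [0.021, 0.843, 0.033, -0.537]
wrist_force: [0.9, -0.1, -2.4]
opening: 0.15
grasp_force: 60.0
```

```bash
cat > st.py <<'E'
from bench import readout
from h import *
np.set_printoptions(precision=4,suppress=True)
o=readout.get_obs();r=R.from_quat([o['eef_rot'][i] for i in (1,2,3,0)])
print(o['time_s'],'eef',o['eef_pos'],'F',o['wrist_force'],'M',o['torque'],'q',o['q'])
print('key origin',o['eef_pos']+r.apply(KO),'tool x heading',np.degrees(np.arctan2(*r.as_matrix()[[1,0],0])))
E
python3 st.py
```

```text
10.4 eef [0.4623 0.2353 0.1502] F [ 0.9282 -0.0942 -2.4354] M [ 0.0331 -0.6608  0.0044] q [0.184  0.9079 1.1252 0.123  2.2367 1.6917]
key origin [0.4606 0.2352 0.0707] tool x heading 4.513637304111711
```

Request:
{"fn": "play_rows", "kwargs": {
  "xyz": [
    [1,0,0.5],
    [2.5,0,1.2],
    [4,0,1.9],
    [5.5,0,2.6],
    [6.7,0,3.1],
    [7.6,0,3.6],
    [8,0,3.7],
    [8,0,3.7],
    [8,0,3.7],
    [8,0,3.7]
  ],
  "rot": [
    [0,0,0],
    [0,0,0],
    [0,0,0],
    [0,0,0],
    [0,0,0],
    [0,0,0],
    [0,0,0],
    [0,0,0],
    [0,0,0],
    [0,0,0]
  ],
  "grip": [0,0,0,0,0,0,0,0,0,0]
}}

```text
time_s: 11.65
eef_pos: [0.4623, 0.2353, 0.1416]
eef_rot: [0.021, 0.843, 0.033, -0.537]
wrist_force: [1.4, -0.5, -0.4]
opening: 0.15
grasp_force: 60.0
```

```bash
python3 st.py
```

```text
11.65 eef [0.4623 0.2353 0.1416] F [ 1.376  -0.463  -0.4178] M [ 0.0787 -0.3811 -0.0153] q [0.1839 0.9202 1.1235 0.1221 2.2263 1.69  ]
key origin [0.4605 0.2352 0.0621] tool x heading 4.518422742725065
```

Request:
{"fn": "play_rows", "kwargs": {
  "xyz": [
    [0.7,0,0.3],
    [1.4,0,0.6],
    [1.4,0,0.6],
    [0.5,0,0.2],
    [0,0,0],
    [0,0,0],
    [0,0,0],
    [0,0,0],
    [0,0,-12],
    [0,0,-35]
  ],
  "rot": [
    [0,0,0],
    [0,0,0],
    [0,0,0],
    [0,0,0],
    [0,0,0],
    [0,0,0],
    [0,0,0],
    [0,0,0],
    [0,0,0],
    [0,0,0]
  ],
  "grip": [0,0,0,0.2,0.4,0.7,1,1,1,1]
}}

```text
time_s: 12.9
eef_pos: [0.4943, 0.2378, 0.1566]
eef_rot: [0.021, 0.843, 0.033, -0.537]
wrist_force: [0.1, 0.3, 0.8]
opening: 1.002
grasp_force: 0.0
```

```bash
python3 st.py; python3 - <<'E'
from bench import readout, vision
from h import *
np.set_printoptions(precision=4,suppress=True)
o=readout.get_obs();L=np.array([.4605,.2352,0])
Ro=ori(4.4,-65);P1=o['eef_pos']-.055*Ro.as_matrix()[:,2]
R2=ori(40,-15);P2=L+[.07,0,.30]
print(rel(o['eef_pos'],o['eef_rot'],P1,Ro),P1)
print(rel(o['eef_pos'],o['eef_rot'],P2,R2))
c=vision.camera('wrist');cv2.imwrite('pics/w5.png',cv2.resize(c['color'][:,:,::-1],(640,480)))
E
```

```text
12.9 eef [0.4943 0.2378 0.1566] F [0.1342 0.3151 0.8182] M [ 0.0188 -0.4594  0.009 ] q [0.1799 0.9628 1.0113 0.1241 2.2967 1.6962]
key origin [0.4925 0.2377 0.0771] tool x heading 4.517435937575768
(array([ -0.,   0., -55.]), array([0.001, 0.001, 0.001])) [0.544  0.2417 0.1798]
(array([-114.9,    5.4,  -93.1]), array([-0.412,  0.844, -0.49 ]))
```

View pics/w5.png

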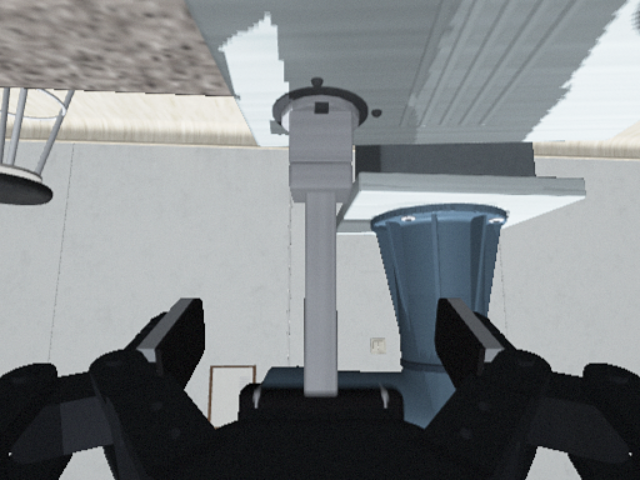

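The key stands on the left stud, seated on the flange at (320,105), and is free of the fingers. I'll back off and swing above it.

Request:
{"fn": "play_rows", "kwargs": {
  "xyz": [
    [0,0,-18],
    [-8,0,-45],
    [-28,1,-62],
    [-52,2,-72],
    [-76,3,-82],
    [-98,4,-88],
    [-112,5,-92],
    [-114.9,5.4,-93],
    [-114.9,5.4,-93],
    [-114.9,5.4,-93]
  ],
  "rot": [
    [0,0,0],
    [-0.02,0.05,-0.03],
    [-0.08,0.17,-0.1],
    [-0.15,0.31,-0.18],
    [-0.22,0.45,-0.26],
    [-0.29,0.59,-0.34],
    [-0.36,0.73,-0.42],
    [-0.4,0.82,-0.475],
    [-0.412,0.844,-0.49],
    [-0.412,0.844,-0.49]
  ],
  "grip": [1,1,1,1,1,1,1,1,1,1]
}}

```text
time_s: 14.2
eef_pos: [0.5298, 0.2349, 0.2996]
eef_rot: [0.045, 0.932, 0.339, -0.123]
wrist_force: [0.4, 0.1, -0.6]
opening: 1.001
grasp_force: 0.0
```

```bash
python3 st.py; python3 - <<'E'
from bench import readout, vision
from h import *
np.set_printoptions(precision=4,suppress=True)
o=readout.get_obs()
print(rel(o['eef_pos'],o['eef_rot'],[.4605,.2352,.27],ori(94.5,0)))
E
```

```text
14.2 eef [0.5298 0.2349 0.2996] F [ 0.4203  0.1302 -0.5709] M [ 0.056  -0.1113  0.0234] q [ 0.2692  0.3281  1.3478 -0.1087  1.7045  1.1414]
key origin [0.5756 0.2732 0.2471] tool x heading 39.93762456073456
(array([-43.4, -44.7,  42.3]), array([-0.125,  0.242, -0.947]))
```

Request:
{"fn": "play_rows", "kwargs": {
  "xyz": [
    [-4,-4,2],
    [-11,-11,6],
    [-18,-19,12],
    [-26,-27,19],
    [-33,-34,27],
    [-39,-40,35],
    [-43.4,-44.7,42.3],
    [-43.4,-44.7,42.3],
    [-43.4,-44.7,42.3],
    [-43.4,-44.7,42.3]
  ],
  "rot": [
    [-0.01,0.02,-0.08],
    [-0.03,0.06,-0.23],
    [-0.05,0.1,-0.39],
    [-0.07,0.14,-0.55],
    [-0.095,0.18,-0.71],
    [-0.115,0.22,-0.86],
    [-0.125,0.242,-0.94],
    [-0.125,0.242,-0.947],
    [-0.125,0.242,-0.947],
    [-0.125,0.242,-0.947]
  ],
  "grip": [1,1,1,1,1,1,1,1,1,1]
}}

```text
time_s: 15.45
eef_pos: [0.4613, 0.2354, 0.2699]
eef_rot: [0.0, 0.679, 0.734, 0.0]
wrist_force: [-0.1, 0.0, 0.7]
opening: 1.004
grasp_force: 0.0
```

```bash
python3 st.py; python3 - <<'E'
from bench import readout, vision
from h import *
np.set_printoptions(precision=4,suppress=True)
o=readout.get_obs();c=vision.camera('wrist');E=T(c,o)
print(rel(o['eef_pos'],o['eef_rot'],[.4605,.2352,.19],ori(94.5,0)))
C=cloud(c,E);m=(np.abs(C[...,2]-.198)<.006)&(np.hypot(C[...,0]-.46,C[...,1]-.235)<.05)&(c['depth']>0)
p=C[m];print(len(p))
if len(p)>20:
    r=cv2.minAreaRect((p[:,:2]*1000).astype(np.float32));print(r,np.median(p[:,2]))
E
```

```text
15.45 eef [0.4613 0.2354 0.2699] F [-0.0529  0.0049  0.7214] M [ 0.0244 -0.0133  0.0149] q [ 0.2424  0.0346  1.727  -0.0002  1.3794  0.1637]
key origin [0.4557 0.3064 0.2347] tool x heading 94.51015957280892
(array([-0.1, -0.9, 79.9]), array([0.001, 0.   , 0.   ]))
2248
((460.6421813964844, 235.59213256835938), (15.979498863220215, 67.69673156738281), 4.512512683868408) 0.1974670347237339
```

Request:
{"fn": "play_rows", "kwargs": {
  "xyz": [
    [0,-0.5,10],
    [0,-0.7,30],
    [0,-0.7,52],
    [0,-0.7,70],
    [0,-0.7,79],
    [0,-0.7,79],
    [0,-0.7,79],
    [0,-0.7,79],
    [0,-0.7,79],
    [0,-0.7,79]
  ],
  "rot": [
    [0,0,0],
    [0,0,0],
    [0,0,0],
    [0,0,0],
    [0,0,0],
    [0,0,0],
    [0,0,0],
    [0,0,0],
    [0,0,0],
    [0,0,0]
  ],
  "grip": [1,1,1,1,0.7,0.4,0,0,0,0]
}}

```text
time_s: 16.75
eef_pos: [0.4608, 0.2354, 0.192]
eef_rot: [0.001, 0.678, 0.735, 0.001]
wrist_force: [-0.3, 0.3, 5.3]
opening: 0.176
grasp_force: 59.7
```

```bash
python3 st.py
```

```text
16.75 eef [0.4608 0.2354 0.192 ] F [-0.2585  0.27    5.2996] M [0.0005 0.0852 0.0049] q [0.2427 0.1122 1.8092 0.     1.2171 0.1628]
key origin [0.4552 0.3065 0.1568] tool x heading 94.58002240964151
```

Request:
{"fn": "play_rows", "kwargs": {
  "xyz": [
    [0,0,0],
    [0,0,0],
    [0,0,0],
    [0,0,0],
    [0,0,0],
    [0,0,0],
    [0,0,0],
    [0,0,0],
    [0,0,0],
    [0,0,0]
  ],
  "rot": [
    [0,0,0.08],
    [0,0,0.24],
    [0,0,0.41],
    [0,0,0.58],
    [0,0,0.75],
    [0,0,0.92],
    [0,0,1.09],
    [0,0,1.26],
    [0,0,1.4],
    [0,0,1.48]
  ],
  "grip": [0,0,0,0,0,0,0,0,0,0]
}}

```text
time_s: 18.0
eef_pos: [0.4606, 0.2352, 0.192]
eef_rot: [-0.0, 0.996, 0.084, 0.001]
wrist_force: [-0.4, -0.4, 6.1]
opening: 0.176
grasp_force: 59.8
```

```bash
python3 st.py
```

```text
18.0 eef [0.4606 0.2352 0.192 ] F [-0.4347 -0.4061  6.0707] M [-0.2444  0.2558  0.106 ] q [ 0.2426  0.1121  1.8092 -0.0004  1.2176  1.6459]
key origin [0.531  0.2472 0.157 ] tool x heading 9.61014997585838
```

Request:
{"fn": "play_rows", "kwargs": {
  "xyz": [
    [0,0,0],
    [0,0,0],
    [0,0,0],
    [0,0,0],
    [0,0,0],
    [0,0,0],
    [0,0,0],
    [0,0,0],
    [0,0,0],
    [0,0,0]
  ],
  "rot": [
    [0,0,0.03],
    [0,0,0.06],
    [0,0,0.09],
    [0,0,0.12],
    [0,0,0.15],
    [0,0,0.18],
    [0,0,0.2],
    [0,0,0.21],
    [0,0,0.22],
    [0,0,0.22]
  ],
  "grip": [0,0,0,0,0,0,0,0,0,0]
}}

```text
time_s: 19.25
eef_pos: [0.4606, 0.2352, 0.192]
eef_rot: [-0.0, 1.0, -0.025, 0.001]
wrist_force: [-1.8, -1.1, 7.3]
opening: 0.173
grasp_force: 59.8
```

```bash
python3 st.py
```

```text
19.25 eef [0.4606 0.2352 0.192 ] F [-1.7611 -1.0654  7.2986] M [-0.2832  0.2456  0.04  ] q [ 0.2426  0.112   1.8092 -0.0005  1.2177  1.8627]
key origin [0.5319 0.2317 0.157 ] tool x heading -2.8149085109887775
```

Request:
{"fn": "play_rows", "kwargs": {
  "xyz": [
    [0,0,0],
    [0,0,0],
    [0,0,0],
    [0,0,0],
    [0,0,0],
    [0,0,0],
    [0,0,0],
    [0,0,0],
    [0,0,0],
    [0,0,0]
  ],
  "rot": [
    [0,0,0.01],
    [0,0,0.02],
    [0,0,0.03],
    [0,0,0.04],
    [0,0,0.05],
    [0,0,0.06],
    [0,0,0.06],
    [0,0,0.06],
    [0,0,0.06],
    [0,0,0.06]
  ],
  "grip": [0,0,0,0,0,0,0,0,0,0]
}}

```text
time_s: 20.5
eef_pos: [0.4606, 0.2352, 0.192]
eef_rot: [-0.0, 0.999, -0.054, 0.001]
wrist_force: [-1.2, -1.2, 6.5]
opening: 0.174
grasp_force: 59.8
```

```bash
python3 st.py
```

```text
20.5 eef [0.4606 0.2352 0.192 ] F [-1.1557 -1.2028  6.516 ] M [-0.322   0.2247  0.284 ] q [ 0.2427  0.1121  1.8093 -0.0006  1.2177  1.9223]
key origin [0.5316 0.2275 0.157 ] tool x heading -6.220423322563084
```

Request:
{"fn": "play_rows", "kwargs": {
  "xyz": [
    [0,0,0],
    [0,0,0],
    [0,0,0],
    [0,0,0],
    [0,0,0],
    [0,0,0],
    [0,0,0],
    [0,0,0],
    [0,0,0],
    [0,0,0]
  ],
  "rot": [
    [0,0,0.01],
    [0,0,0.02],
    [0,0,0.03],
    [0,0,0.04],
    [0,0,0.05],
    [0,0,0.06],
    [0,0,0.06],
    [0,0,0.06],
    [0,0,0.06],
    [0,0,0.06]
  ],
  "grip": [0,0,0,0,0,0,0,0,0,0]
}}

```text
time_s: 21.75
eef_pos: [0.4606, 0.2352, 0.192]
eef_rot: [-0.0, 0.996, -0.084, 0.001]
wrist_force: [-0.9, -2.2, 6.4]
opening: 0.171
grasp_force: 60.0
```

```bash
python3 st.py;python3 - <<'E'
from bench import readout, vision
from h import *
o=readout.get_obs();c=vision.camera('wrist');E=T(c,o);cv2.imwrite('pics/w6.png',c['color'][:,:,::-1])
C=cloud(c,E);m=(np.abs(C[...,2]-.1975)<.005)&(np.hypot(C[...,0]-.46,C[...,1]-.235)<.05)&(c['depth']>0)
p=C[m];print(len(p),cv2.minAreaRect((p[:,:2]*1000).astype(np.float32)) if len(p)>10 else '')
E
```

```text
21.75 eef [0.4606 0.2352 0.192 ] F [-0.8516 -2.2469  6.4449] M [-0.2338  0.3104  0.611 ] q [ 0.2428  0.1121  1.8092 -0.0008  1.2177  1.9817]
key origin [0.531  0.2233 0.157 ] tool x heading -9.614631683442337
5742 ((462.6198425292969, 233.2508087158203), (64.84676361083984, 39.70050811767578), 10.18083381652832)
```

Request:
{"fn": "play_rows", "kwargs": {
  "xyz": [
    [0,0,0],
    [0,0,0],
    [0,0,0],
    [0,0,-3],
    [0,0,-9],
    [0,0,-17],
    [0,0,-27],
    [0,0,-38],
    [0,0,-45],
    [0,0,-45]
  ],
  "rot": [
    [0,0,-0.08],
    [0,0,-0.16],
    [0,0,-0.2],
    [0,0,-0.2],
    [0,0,-0.2],
    [0,0,-0.2],
    [0,0,-0.2],
    [0,0,-0.25],
    [0,0,-0.35],
    [0,0,-0.5]
  ],
  "grip": [0,0,0,0,0,0,0,0,0,0]
}}

```text
time_s: 23.05
eef_pos: [0.4605, 0.2354, 0.2374]
eef_rot: [-0.0, 0.986, 0.167, 0.002]
wrist_force: [-0.2, -0.3, -2.0]
opening: 0.174
grasp_force: 58.6
```

```bash
python3 st.py;python3 - <<'E'
from bench import readout, vision
from h import *
np.set_printoptions(precision=4,suppress=True)
o=readout.get_obs();c=vision.camera('wrist')
print(rel(o['eef_pos'],o['eef_rot'],[.5451,.1209,.237],ori(86.6,0)))
# bar and key in tool frame; left lock pointer check in picture
E=T(c,o);C=cloud(c,c['hand_eye']);v,u=np.mgrid[:384,:512]
m=(np.abs(C[...,1])<.012)&(C[...,0]>-.012)&(C[...,0]<.06)&(C[...,2]>-.02)&(C[...,2]<.16)&(c['depth']>0)
p=C[m];print(len(p),p.min(0),p.max(0))
for z0,z1 in [(-.02,.02),(.02,.05),(.05,.09),(.095,.128)]:
    s=p[(p[:,2]>z0)&(p[:,2]<z1)]
    if len(s)>5: print(z0,len(s),np.percentile(s[:,:2],[2,50,98],axis=0).ravel())
cv2.imwrite('pics/w7.png',cv2.resize(c['color'][:,:,::-1],(800,600),interpolation=cv2.INTER_CUBIC))
E
```

```text
23.05 eef [0.4605 0.2354 0.2374] F [-0.2447 -0.29   -2.0418] M [0.0317 0.0239 0.0097] q [0.2428 0.0613 1.7665 0.0001 1.3107 1.4785]
key origin [0.528  0.2589 0.2024] tool x heading 19.197207872826276
(array([ 42.2, 136. ,   0.5]), array([ 0.002, -0.003, -1.176]))
5745 [-0.012 -0.012 -0.02 ] [0.0344 0.012  0.1317]
-0.02 5369 [-0.0105 -0.0107  0.0114 -0.0002  0.0339  0.0107]
0.095 317 [ 0.0129 -0.0114  0.0141  0.0002  0.0145  0.0117]
```

View pics/w7.png

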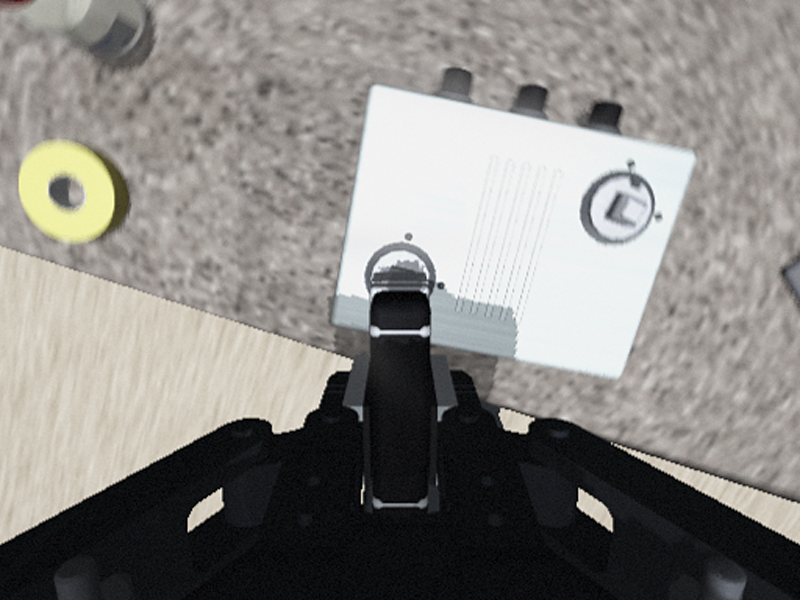

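The key hangs straight in the grip at (400,400). The right lock ring is at (618,207) with its pointer at (637,182), and the open dot is at (631,163).

Request:
{"fn": "play_rows", "kwargs": {
  "xyz": [
    [2,6,0],
    [6,20,0],
    [11,37,0],
    [17,55,0],
    [23,74,0],
    [29,93,0],
    [35,112,0],
    [40,128,0],
    [42.2,136,0.5],
    [42.2,136,0.5]
  ],
  "rot": [
    [0,0,-0.06],
    [0,0,-0.18],
    [0,0,-0.33],
    [0,0,-0.49],
    [0,0,-0.65],
    [0,0,-0.81],
    [0,0,-0.97],
    [0,0,-1.1],
    [0.002,-0.003,-1.176],
    [0.002,-0.003,-1.176]
  ],
  "grip": [0,0,0,0,0,0,0,0,0,0]
}}

```text
time_s: 24.35
eef_pos: [0.5443, 0.1199, 0.2357]
eef_rot: [-0.0, 0.731, 0.683, -0.001]
wrist_force: [1.3, 0.2, -2.1]
opening: 0.175
grasp_force: 58.6
```

```bash
python3 st.py;python3 - <<'E'
from bench import readout, vision
from h import *
np.set_printoptions(precision=4,suppress=True)
# right lock from the w7 picture (pose then)
c=vision.camera('wrist');o=readout.get_obs()
ow=dict(eef_pos=np.array([.4605,.2354,.2374]),eef_rot=np.array([0,.986,.167,.002])/np.linalg.norm([.986,.167,.002]));E=T(c,ow)
f=lambda u,v,z:ray(c,E,u*.64,v*.64,z)
C=f(621,205,.062);p=f(637,182,.062);d=p-C;print('R ctr',C,'ptr',np.degrees(np.arctan2(d[1],d[0])))
for q in [(631,163),(659,216)]:
    d=f(*q,.057)-C;print('dot',np.degrees(np.arctan2(d[1],d[0])))
# left lock pointer now: bird's view patch rectified onto z=.062
E=T(c,o);Ei=np.linalg.inv(E);K=c['camera_matrix']
def proj(P):
    x=K@(Ei[:3,:3]@np.array(P)+Ei[:3,3]);return x[:2]/x[2]
L=np.array([.4606,.2354,.062]);print('L px',proj(L),'R px',proj([.5451,.1209,.062]))
g=cv2.cvtColor(c['color'],cv2.COLOR_RGB2GRAY)
for rr in (.0125,.0145,.0155):
    a=np.radians(np.arange(-180,180,8));
    vals=[]
    for t in a:
        x=proj(L+rr*np.array([np.cos(t),np.sin(t),0]));vals.append(int(g[int(round(x[1])),int(round(x[0]))]) if 0<=x[0]<511.4 and 0<=x[1]<383.4 else -1)
    print(rr,[(int(round(np.degrees(t))),v) for t,v in zip(a,vals) if v<150])
E
```

```text
24.35 eef [0.5443 0.1199 0.2357] F [ 1.2631  0.1687 -2.1031] M [0.0434 0.0208 0.0549] q [ 0.0042  0.1567  1.6652 -0.0008  1.3219  0.072 ]
key origin [0.5491 0.191  0.2004] tool x heading 86.12967243573938
R ctr [0.5484 0.1224 0.062 ] ptr -11.348956096906623
dot 6.918689538684195
dot -85.61291417591033
L px [153.9266  58.5102] R px [256.8094 177.1707]
0.0125 [(132, 148), (156, 141), (164, 140)]
0.0145 [(-100, 117), (-92, 97), (-84, 97), (-76, 58), (148, 145)]
0.0155 [(-100, 128), (-92, 101), (-84, 101)]
```

```bash
python3 - <<'E'
from bench import readout, vision
from h import *
np.set_printoptions(precision=4,suppress=True)
c=vision.camera('wrist');o=readout.get_obs();E=T(c,o);Ei=np.linalg.inv(E);K=c['camera_matrix'];g=cv2.cvtColor(c['color'],cv2.COLOR_RGB2GRAY)
def warp(L,z,n=240,s=.0002): # rectify plane patch, x to the right, y up
    src=[];dst=[]
    for i,j in [(-1,-1),(1,-1),(1,1),(-1,1)]:
        P=np.array([L[0]+i*n/2*s,L[1]+j*n/2*s,z]);x=K@(Ei[:3,:3]@P+Ei[:3,3]);src.append(x[:2]/x[2]);dst.append([n/2+i*n/2,n/2-j*n/2])
    return cv2.warpPerspective(g,cv2.getPerspectiveTransform(np.float32(src),np.float32(dst)),(n,n))
for n,L in [('L',(.4606,.2354)),('R',(.5453,.1209))]:
    w=warp(L,.062);pol=cv2.warpPolar(w,(120,180),(120,120),120,cv2.WARP_POLAR_LINEAR) # rows: 2deg steps, clockwise
    print(n)
    for k in range(-32,62) if n=='R' else range(30,62):
        if n=='R' and k>20: break
        print(-2*k,pol[k%180,50:112:4].tolist()) if k%2==0 else None
E
```

```text
L
-60 [238, 242, 240, 239, 237, 236, 238, 240, 241, 236, 174, 96, 78, 93, 99, 99]
-64 [243, 239, 238, 236, 237, 238, 239, 239, 240, 235, 189, 110, 85, 97, 100, 99]
-68 [242, 239, 238, 236, 238, 240, 241, 241, 240, 229, 178, 83, 82, 97, 99, 100]
-72 [240, 239, 235, 236, 235, 229, 221, 240, 241, 216, 137, 86, 78, 98, 104, 102]
-76 [239, 238, 235, 238, 213, 159, 127, 114, 142, 172, 143, 52, 47, 50, 85, 97]
-80 [239, 237, 235, 237, 211, 131, 93, 96, 102, 88, 68, 57, 51, 56, 85, 99]
-84 [239, 237, 236, 231, 191, 124, 97, 100, 104, 105, 82, 65, 54, 66, 92, 96]
-88 [239, 237, 236, 236, 207, 138, 94, 102, 102, 102, 92, 64, 49, 78, 98, 98]
-92 [238, 237, 235, 237, 211, 142, 92, 99, 103, 104, 97, 66, 43, 76, 101, 95]
-96 [238, 236, 235, 238, 210, 143, 96, 99, 103, 102, 100, 95, 82, 89, 96, 93]
-100 [241, 238, 236, 235, 222, 182, 153, 167, 160, 164, 132, 96, 92, 94, 96, 88]
-104 [240, 238, 235, 233, 235, 238, 240, 241, 239, 236, 184, 116, 91, 94, 92, 95]
-108 [216, 230, 238, 233, 231, 234, 235, 236, 237, 234, 188, 128, 76, 93, 94, 99]
-112 [153, 219, 238, 236, 232, 232, 233, 235, 236, 236, 213,
[... 1649 characters left out ...]
 96, 144]
-8 [77, 78, 79, 79, 80, 78, 77, 80, 92, 99, 101, 99, 102, 101, 113, 181]
-12 [91, 76, 79, 81, 81, 88, 109, 131, 124, 106, 96, 84, 73, 63, 78, 122]
-16 [96, 89, 97, 99, 96, 93, 132, 162, 151, 114, 72, 61, 54, 48, 62, 134]
-20 [88, 90, 92, 92, 87, 83, 94, 90, 103, 115, 69, 54, 52, 52, 64, 111]
-24 [79, 76, 82, 82, 78, 82, 97, 115, 97, 95, 73, 52, 53, 53, 84, 144]
-28 [78, 76, 81, 98, 117, 134, 154, 176, 184, 181, 132, 84, 57, 56, 107, 148]
-32 [77, 104, 119, 141, 168, 188, 201, 216, 230, 226, 204, 125, 86, 63, 80, 139]
-36 [107, 136, 163, 187, 205, 225, 231, 231, 246, 220, 210, 194, 125, 71, 92, 155]
-40 [143, 179, 194, 182, 203, 180, 165, 164, 148, 132, 108, 149, 195, 130, 121, 164]
```

Request:
{"fn": "play_rows", "kwargs": {
  "xyz": [
    [0.5,0.5,3],
    [1,1,9],
    [1,1,16],
    [1,1,22],
    [1,1,26],
    [1,1,29],
    [1,1,31],
    [1,1,33],
    [1,1,34],
    [1,1,34]
  ],
  "rot": [
    [0,0,0],
    [0,0,0],
    [0,0,0],
    [0,0,0],
    [0,0,0],
    [0,0,0],
    [0,0,0],
    [0,0,0],
    [0,0,0],
    [0,0,0]
  ],
  "grip": [0,0,0,0,0,0,0,0,0,0]
}}

```text
time_s: 25.7
eef_pos: [0.5451, 0.1212, 0.2015]
eef_rot: [-0.0, 0.729, 0.684, -0.001]
wrist_force: [0.7, 0.3, -2.7]
opening: 0.176
grasp_force: 58.6
```

```bash
python3 st.py
```

```text
25.7 eef [0.5451 0.1212 0.2015] F [ 0.7088  0.3346 -2.7295] M [0.006  0.0042 0.0059] q [ 0.0067  0.194   1.6945 -0.0008  1.2551  0.071 ]
key origin [0.5496 0.1924 0.1663] tool x heading 86.3292988961346
```

Request:
{"fn": "play_rows", "kwargs": {
  "xyz": [
    [0,0,1],
    [0,0,2.5],
    [0,0,4],
    [0,0,5.5],
    [0,0,7],
    [0,0,8.5],
    [0,0,9.5],
    [0,0,10.2],
    [0,0,10.5],
    [0,0,10.5]
  ],
  "rot": [
    [0,0,0],
    [0,0,0],
    [0,0,0],
    [0,0,0],
    [0,0,0],
    [0,0,0],
    [0,0,0],
    [0,0,0],
    [0,0,0],
    [0,0,0]
  ],
  "grip": [0,0,0,0,0,0,0,0,0,0]
}}

```text
time_s: 26.95
eef_pos: [0.5455, 0.1212, 0.1921]
eef_rot: [0.0, 0.729, 0.684, -0.001]
wrist_force: [-2.1, -0.2, 5.9]
opening: 0.171
grasp_force: 59.6
```

```bash
python3 st.py
```

```text
26.95 eef [0.5455 0.1212 0.1921] F [-2.1329 -0.1539  5.8828] M [-0.0049  0.5537  0.0007] q [ 0.0067  0.2048  1.7023 -0.0009  1.2354  0.071 ]
key origin [0.5501 0.1924 0.1568] tool x heading 86.33165281289264
```

Request:
{"fn": "play_rows", "kwargs": {
  "xyz": [
    [0,0,0],
    [0,0,0],
    [0,0,0],
    [0,0,0],
    [0,0,0],
    [0,0,0],
    [0,0,0],
    [0,0,0],
    [0,0,0],
    [0,0,0]
  ],
  "rot": [
    [0,0,0.08],
    [0,0,0.24],
    [0,0,0.41],
    [0,0,0.58],
    [0,0,0.75],
    [0,0,0.92],
    [0,0,1.09],
    [0,0,1.25],
    [0,0,1.37],
    [0,0,1.43]
  ],
  "grip": [0,0,0,0,0,0,0,0,0,0]
}}

```text
time_s: 28.2
eef_pos: [0.5458, 0.121, 0.192]
eef_rot: [0.001, 0.999, 0.037, -0.0]
wrist_force: [0.0, -0.8, 3.4]
opening: 0.172
grasp_force: 59.5
```

Request:
{"fn": "play_rows", "kwargs": {
  "xyz": [
    [0,0,0],
    [0,0,0],
    [0,0,0],
    [0,0,0],
    [0,0,0],
    [0,0,0],
    [0,0,0],
    [0,0,0],
    [0,0,0],
    [0,0,0]
  ],
  "rot": [
    [0,0,0.03],
    [0,0,0.06],
    [0,0,0.09],
    [0,0,0.12],
    [0,0,0.14],
    [0,0,0.16],
    [0,0,0.17],
    [0,0,0.18],
    [0,0,0.18],
    [0,0,0.18]
  ],
  "grip": [0,0,0,0,0,0,0,0,0,0]
}}

```text
time_s: 29.45
eef_pos: [0.5458, 0.121, 0.192]
eef_rot: [0.001, 0.999, -0.051, -0.0]
wrist_force: [-1.5, -0.9, 5.8]
opening: 0.173
grasp_force: 59.7
```

```bash
python3 st.py
```

```text
29.45 eef [0.5458 0.121  0.192 ] F [-1.5411 -0.9128  5.769 ] M [-0.2729  0.227   0.2878] q [ 0.0066  0.2049  1.7022 -0.0014  1.2347  1.6803]
key origin [0.6167 0.1137 0.1568] tool x heading -5.867726943515807
```

Request:
{"fn": "play_rows", "kwargs": {
  "xyz": [
    [0,0,0],
    [0,0,0],
    [0,0,0],
    [0,0,0],
    [0,0,0],
    [0,0,0],
    [0,0,0],
    [0,0,0],
    [0,0,0],
    [0,0,0]
  ],
  "rot": [
    [0,0,0.01],
    [0,0,0.02],
    [0,0,0.03],
    [0,0,0.04],
    [0,0,0.05],
    [0,0,0.06],
    [0,0,0.07],
    [0,0,0.08],
    [0,0,0.08],
    [0,0,0.08]
  ],
  "grip": [0,0,0,0,0,0,0,0,0,0]
}}

```text
time_s: 30.7
eef_pos: [0.5457, 0.1211, 0.192]
eef_rot: [0.001, 0.996, -0.091, -0.0]
wrist_force: [-0.6, -1.4, 5.5]
opening: 0.172
grasp_force: 59.9
```

```bash
python3 st.py
```

```text
30.7 eef [0.5457 0.1211 0.192 ] F [-0.5815 -1.3816  5.453 ] M [-0.2398  0.1937  0.6657] q [ 0.0068  0.205   1.7022 -0.0016  1.2347  1.7595]
key origin [0.6159 0.1082 0.1568] tool x heading -10.392656063086646
```

Request:
{"fn": "play_rows", "kwargs": {
  "xyz": [
    [0,0,0],
    [0,0,0],
    [0,0,0],
    [0,0,0],
    [0,0,0],
    [0,0,0],
    [0,0,0],
    [0,0,0],
    [0,0,-5],
    [0,0,-15]
  ],
  "rot": [
    [0,0,-0.05],
    [0,0,-0.1],
    [0,0,-0.15],
    [0,0,-0.15],
    [0,0,-0.15],
    [0,0,-0.15],
    [0,0,-0.15],
    [0,0,-0.15],
    [0,0,-0.15],
    [0,0,-0.15]
  ],
  "grip": [0,0,0,0.2,0.4,0.7,1,1,1,1]
}}

```text
time_s: 31.95
eef_pos: [0.5449, 0.1212, 0.2063]
eef_rot: [0.0, 1.0, -0.017, -0.001]
wrist_force: [-0.7, -0.5, -0.1]
opening: 0.999
grasp_force: 0.0
```

Request:
{"fn": "play_rows", "kwargs": {
  "xyz": [
    [0,0,-15],
    [0,0,-40],
    [0,0,-70],
    [0,0,-95],
    [0,0,-105],
    [0,0,-105],
    [0,0,-105],
    [0,0,-105],
    [0,0,-105],
    [0,0,-105]
  ],
  "rot": [
    [0,0,0],
    [0,0,0],
    [0,0,0],
    [0,0,0],
    [0,0,0],
    [0,0,0],
    [0,0,0],
    [0,0,0],
    [0,0,0],
    [0,0,0]
  ],
  "grip": [1,1,1,1,1,1,1,1,1,1]
}}

```text
time_s: 33.2
eef_pos: [0.5453, 0.1213, 0.3107]
eef_rot: [0.0, 1.0, -0.017, -0.001]
wrist_force: [0.2, 0.6, 0.3]
opening: 0.997
grasp_force: 0.0
```

```bash
python3 st.py; python3 - <<'E'
from bench import readout, vision
from h import *
np.set_printoptions(precision=4,suppress=True)
o=readout.get_obs();c=vision.camera('wrist');E=T(c,o)
C=cloud(c,E);m=(np.abs(C[...,2]-.198)<.006)&(np.hypot(C[...,0]-.5457,C[...,1]-.121)<.05)&(c['depth']>0)
p=C[m];print(len(p),cv2.minAreaRect((p[:,:2]*1000).astype(np.float32)),np.median(p[:,2]))
Ei=np.linalg.inv(E);K=c['camera_matrix'];g=cv2.cvtColor(c['color'],cv2.COLOR_RGB2GRAY)
for n,L in [('L',(.4606,.2354)),('R',(.5457,.121))]:
    v=[]
    for a in range(-140,60,4):
        P=np.array([L[0]+.0165*np.cos(np.radians(a)),L[1]+.0165*np.sin(np.radians(a)),.062]);x=K@(Ei[:3,:3]@P+Ei[:3,3]);x=x[:2]/x[2]
        if 0<=x[0]<511 and 0<=x[1]<383: v.append((a,int(g[int(round(x[1])),int(round(x[0]))])))
    print(n,v)
E
```

```text
33.2 eef [0.5453 0.1213 0.3107] F [0.1643 0.6261 0.3158] M [-0.0055 -0.023   0.0035] q [ 0.0069  0.1008  1.5746 -0.0008  1.4687  1.611 ]
key origin [0.6164 0.1189 0.2753] tool x heading -1.908074306438678
1596 ((546.052490234375, 121.30772399902344), (15.748926162719727, 67.51756286621094), 87.78264617919922) 0.19753744091215303
L [(-140, 233), (-136, 234), (-132, 231), (-128, 232), (-124, 228), (-120, 239), (-116, 234), (-112, 234), (-108, 232), (-104, 238), (-100, 202), (-96, 91), (-92, 91), (-88, 96), (-84, 96), (-80, 92), (-76, 172), (-72, 172), (-68, 239), (-64, 237), (-60, 237), (-56, 237), (-52, 236), (-48, 229), (-44, 235), (-40, 235), (-36, 236), (-32, 238), (-28, 241), (-24, 234), (-20, 233), (-16, 236), (-12, 234), (-8, 234), (-4, 233), (0, 233), (4, 235), (8, 238), (12, 236), (16, 232), (20, 232), (24, 234), (28, 234), (32, 233), (36, 229), (40, 229), (44, 228), (48, 230), (52, 229), (56, 229)]
R [(-140, 14), (-136, 123), (-132, 124), (-128, 155), (-124, 154), (-120, 121), (-116, 122), (-112, 171), (-108, 171), (-104, 167), (-100, 155), (-96, 103), (-92, 82), (-88, 93), (-84, 91), (-80, 97), (-76, 133), (-72, 167), (-68, 135), (-64, 135), (-60, 115), (-56, 113), (-52, 94), (-48, 107), (-44, 93), (-40, 90), (-36, 90), (-32, 91), (-28, 94), (-24, 87), (-20, 88), (-16, 86), (-12, 90), (-8, 90), (-4, 98), (0, 101), (4, 101), (8, 99), (12, 85), (16, 88), (20, 84), (24, 92), (28, 95), (32, 92), (36, 92), (40, 94), (44, 105), (48, 96), (52, 116), (56, 149)]
```

```bash
python3 -c "
from bench import ctrl
print(ctrl.hand_in())"
```

```text
the job is handed in; nothing more can be done
None
```

The job is handed in at about 33 s of the 54 s allowed: both locks are turned fully home against their stops, and the key stands upright, fully seated and released, on the right lock.

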